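# Wind the case clamp open with its crank

## Robot

A 7-joint arm with a two-finger parallel gripper is mounted at the origin on the work surface. World frame = base frame: x ahead of the robot, y to its left, z up, the work surface at z = 0. Lengths are in m, angles in rad, forces in N, time in s.
With the tool pointing down it reaches from about 0.425 to 0.875 m from the base axis. Payload 9.9 kg.
Tool frame: the origin (TCP) lies between the finger pads; the fingertips stand 19 mm ahead of it and the grasp point (between the pads) is the TCP (ctrl.tcp_to_tips is the distance from the TCP to the fingertips, in m); x points along the fingers, z is the direction in which the jaws open and shut, and the axes are right-handed (so a half turn about x gives the same grasp; the last joint's range is limited). The gripper opens to 85 mm and grips with 20 to 120 N. Pads are 22 mm wide; open, the fingers measure 114 mm over their backs; the gripper's body (76 mm by 85 mm) begins 54 mm behind the grasp point. The pads swing forward as they close: fully open they stand 13 mm farther back than shut.
Start: joints at [-1.409, 0.576, 0.025, 1.437, -0.015, 1.129, -0.057], TCP at [0.164, 0.655, 0.25] pointing down, gripper open.
Joint ranges: [-2.76, 2.76], [-0.34, 2.15], [-1.52, 1.57], [0.19, 2.46], [-1.09, 4.23], [0.17, 1.99], [-2.82, 2.82]. Speed limits (rad/s): [2.22, 2.22, 3.01, 3.01, 3.14, 3.14, 3.14].

## Interface

Orientations are given as [roll, pitch, yaw] about the fixed x, y, z axes, in that order (R = Rz(yaw) Ry(pitch) Rx(roll)).
In Python, from plant import ctrl gives the robot as it stands.
- The arm moves only by the tool step_arm, never from a script. Its argument "series" is a list of rows, each a list of 5 numbers: the shift along the tool's x, y, z in cm, then the turn about the tool's x in degrees, then the gripper's target within -1 to 1 (fully open at 1, half-way at 0, shut at -1). In form: [[x, y, z, twist, fingers], ...]. A call has 1 to 12 rows; each row is the pose to reach, as a shift and turn from the pose commanded when the call began, along the tool's axes at that moment; what a row does not reach only later rows make up. A row lasts 1/12 s, in which the tool goes at most 41.7 mm and 7.16 degrees, less where a joint would pass 70% of its speed; a pose out of reach is approached as far as the arm can. A call with a gripper value outside its range is refused whole. The fingers move at their own pace and stop on an object; "force" is the grip in N (left out, the last holds). Time passes only in rows, so rows that repeat a pose let the fingers close. It gives the time, the measured TCP pose, the force and the opening at its end, in the units of the state.
- ctrl.read_state(): the state, without advancing time (a new reading comes with each control period).
- ctrl.grab_frame(name): name is "scene" or "side" or "wrist"; returns a dict with "image" (384x512x3 uint8, red, green, blue), "depth" (384x512 float32, m along the optical axis (not along the pixel's ray), 0 where there is no reading), "mtx" (3x3 intrinsics, pixels), "R" (3x3) and "t" (3): a world point X has camera coordinates R X + t. Camera axes: x right, y down, z forward; pixel columns grow to the right and rows downward; lengths in m; the calibration is good to about 2 mm. The wrist camera is an equidistant fisheye: a pixel r from the principal point sees the ray r / f radians off the axis. A picture is of the moment at which its call begins.
- ctrl.finish_job(): hands the job in, once; it reports no verdict.
Trained networks look in a picture, given as the dict that the camera call returned (one of the last four; its "shot" number tells which), for a name from the list of things; names that differ only in an ending like _2 or _b are one class to them, and where a whole thing is asked for, a point or a joint stands for the part that bears it (a point fixed in the world has none). Each returns a list of dicts, best first, with "score" (0 to 1); they miss things now and then, are a little off and sometimes report something else, mostly with a low value. They report only what shows in the picture. A call takes as long as a camera call. They do not tell look-alikes from the thing itself.
- ctrl.regions_of(picture, target): "region" (384x512 bool, what is visible of it) and "at" ([column, row] in pixels, amid what is visible of it).
The state is a dict: "time_s": time; "joints": joint angles; "dq": joint speeds; "tau": joint torques, N m; "tool_pos": TCP position; "tool_rot": TCP orientation; "contact_force": force on the tool from outside, world axes, zero at the start; "wrist_torque": the same for the moment, N m; "grip_width": finger opening in m.
Only numpy, scipy, OpenCV 4.12 (cv2) and the standard library are available. Lean on these libraries where they do the work, as an engineer would, in place of code of your own. Each camera call takes 0.05 s, during which the arm holds its last target. There are 200 camera calls.

## Task

The small black instrument case on the packing bench is held in the blue clamp. Take the crank with the orange grip (not the one with the black grip), set it fully down on the clamp's upright square shaft and wind it two full turns counter-clockwise, seen from above, to open the red jaw. Leave the crank sitting fully down on the shaft and let go of it.

Things in the scene. Friction and masses are not known exactly. Their poses are not given: they have to be found in the camera images.
- crank: crank, about 0.23 kg: square steel hub 60 mm wide, 34 high, square 44 mm hole right through, square to x, y; flat dark arm 12 mm thick at hub's underside; upright orange round grip, 26 mm across, z = 14 to 76 mm, axis at x = 75 mm, spinning on its pin (0.06 N m drag). Origin: centre of hub's underside, on the table; z up, x towards the grip
- shaft_top (a point): tip of the clamp's steel square shaft, on its vertical axis; x, y square to its sides; turns with it. 34 mm square for the lower 14 mm, then tapering over 18 mm to a 10 mm tip. The hub comes to rest on a collar 32 mm below this point, 62 mm above the table, on a blue 110 mm housing; 5 mm play each side, 21 deg free turn either way, any of 4 headings. Jaw and case stand 140 mm or more from it
- shaft (a joint): angle of the square shaft, rad, growing counter-clockwise seen from above, which opens the red jaw by 12 mm a turn; 0 to 0.5 at the start, end stop at 20. Turns against a steady 0.25 N m (3 to 4 N at the crank's grip) and stays where it is left. Two turns of the crank, less its free turn, bring it between 11.2 and 15.7
- decoy: the wrong crank: black grip, painted grey square hub with a 12 mm round hole that does not go on the shaft; otherwise of the same size and shape, with the same origin and axes, standing on the table 100 mm or more from the right one, on either side of it
There are look-alikes about, which are no part of the job. What is shaped like the crank but pink is not meant.

How it is judged:
On the way, in this order (a step that is already met when the one before it is completed fails the run):
1. the orange-gripped crank is set fully down on the square shaft (horizontal distance between crank and shaft_top below 0.012 m and z of crank in the frame of shaft_top below -0.022 m and angle between crank's own z axis and vertical below 0.2 rad), for 0.2 s.
2. the shaft is wound about two turns with the crank on it (value of joint shaft above 11.2 rad and horizontal distance between crank and shaft_top below 0.015 m and z of crank in the frame of shaft_top below -0.016 m), for 0.2 s.
At the end, for the whole second after the job is handed in: The shaft's angle is between 11.2 and 15.7 rad and it is at rest, and the orange-gripped crank sits at rest on the shaft (within 12 mm of its axis, its underside at least 22 mm below the shaft's tip, upright to about 11 degrees) (all of step 1 and value of joint shaft between 11.2 and 15.7 rad and velocity of joint shaft between -0.2 and 0.2 rad/s and linear speed of crank below 0.05 m/s); the robot touches nothing.
It also fails if it takes over 72 s, if anything falls off the work surface, if the arm or the gripper's body presses on something with over 40 N, if the wrist force passes 120 N, or if a joint passes its speed limit or range.

## Working session

There is one attempt and no reset: what is moved stays moved. The work goes in short steps, Python scripts to look and compute and a tool call to move; the robot and the scene stay as the last step left them, time stands still between calls to the robot, and variables do not carry over. Pictures are saved under pics/ and viewed, about 8 in all and at most 12, crops included, and the job is handed in when it is done.

Besides the shell and the picture viewer there is one more tool, called after "Request:" in YAML: its name, and indented under it one key for each argument. step_arm: Moves the arm, as the interface text tells. Its arguments: {"type":"object","properties":{"series":{"type":"array","items":{"type":"array","items":{"type":"number"}}},"force":{"type":"number"}},"required":["series"]}

```bash
mkdir -p pics; cat > h.py <<'E'
import numpy as np, cv2
from plant import ctrl
def save(f,n): cv2.imwrite('pics/'+n,f['image'][:,:,::-1])
def cloud(f,m=None):
    d=f['depth']; v,u=np.nonzero((d>0)&(m if m is not None else True)); z=d[v,u]; K=f['mtx']
    a=(u-K[0,2])/K[0,0]; b=(v-K[1,2])/K[1,1]
    return (np.c_[a*z,b*z,z]-f['t'])@f['R'], np.c_[u,v]
E
python3 - <<'E'
from h import *
s=ctrl.read_state(); print({k:np.round(v,3) for k,v in s.items()})
ims=[]
for n in ['scene','side']:
    f=ctrl.grab_frame(n); ims.append(f['image'])
    print(n,f['mtx'][0,0],np.round(-f['R'].T@f['t'],3))
    for t in ['crank','decoy','shaft_top','shaft']:
        for r in ctrl.regions_of(f,t)[:4]:
            p,_=cloud(f,r['region']); print(t,round(r['score'],2),np.round(r['at']),r['region'].sum(),np.round(np.median(p,0),3),np.round(p.min(0),3),np.round(p.max(0),3))
    save(f,n+'0.png')
E
```

```text
{'time_s': np.float64(0.0), 'joints': array([-1.409,  0.577,  0.025,  1.438, -0.015,  1.129, -0.057]), 'dq': array([-0.001, -0.   , -0.001, -0.001, -0.001,  0.003, -0.001]), 'tau': array([-1.0000e-03, -7.6575e+01,  2.2500e+00, -2.8597e+01,  1.5000e-02,
        1.3000e-02,  0.0000e+00]), 'tool_pos': array([0.164, 0.654, 0.249]), 'tool_rot': array([-3.085,  1.569, -1.76 ]), 'contact_force': array([-0.658, -0.419,  0.148]), 'wrist_torque': array([-0.007, -0.019,  0.02 ]), 'grip_width': np.float64(0.085)}
scene 371.73416260086424 [0.99  0.516 0.66 ]
crank 0.82 [243. 218.] 1013 [ 0.506 -0.038  0.025] [ 0.415 -0.131 -0.003] [ 0.572 -0.019  0.079]
crank 0.68 [281. 189.] 769 [ 0.345 -0.062  0.026] [ 0.283 -0.103 -0.001] [ 0.409 -0.04   0.078]
crank 0.61 [192. 212.] 887 [ 0.595 -0.161  0.026] [ 0.518 -0.196 -0.002] [ 0.644 -0.129  0.08 ]
decoy 0.92 [173. 177.] 748 [ 0.543 -0.315  0.032] [ 0.483 -0.408  0.   ] [ 0.607 -0.296  0.079]
shaft_top 0.59 [333. 264.] 297 [0.513 0.245 0.08 ] [0.472 0.223 0.062] [0.522 0.258 0.096]
shaft 0.8 [334. 268.] 320 [0.513 0.246 0.079] [0.483 0.222 0.06 ] [0.522 0.258 0.096]
shaft 0.62 [175. 174.] 723 [ 0.542 -0.314  0.03 ] [ 0.484 -0.358 -0.001] [ 0.607 -0.296  0.079]
side 424.4043427775351 [ 0.413 -0.901  0.725]
crank 0.83 [307. 253.] 1204 [ 0.587 -0.179  0.024] [ 0.521 -0.197 -0.003] [ 0.646 -0.087  0.079]
crank 0.77 [207. 235.] 1083 [ 0.341 -0.078  0.022] [ 0.281 -0.106 -0.003] [0.411 0.046 0.078]
crank 0.59 [267. 222.] 969 [ 0.5   -0.053  0.025] [ 0.447 -0.091 -0.003] [ 0.571 -0.016  0.079]
decoy 0.84 [298. 307.] 1713 [ 0.535 -0.334  0.033] [ 0.485 -0.363 -0.003] [ 0.62  -0.267  0.078]
shaft 0.66 [259. 153.] 135 [0.506 0.228 0.078] [0.489 0.218 0.061] [0.524 0.253 0.095]
```

View pics/scene0.png

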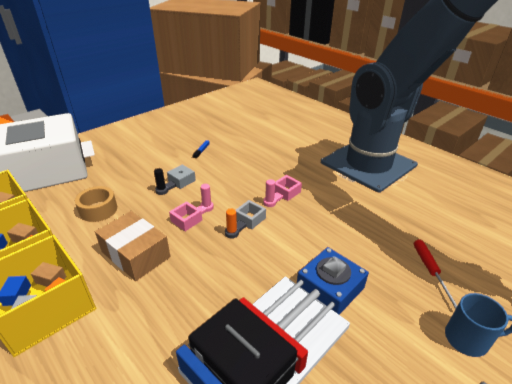

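View pics/side0.png

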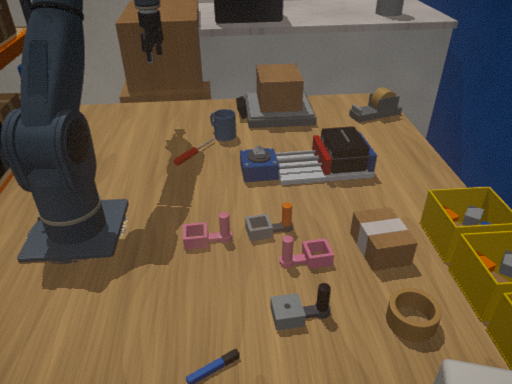

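The candidates in the scene view are the orange-grip crank with a steel hub (243,218), two pink ones (281,189) and (192,212), and the black-grip grey one (173,177). The orange one fits. I'll confirm it in a crop and measure its pose and the shaft's.

```bash
python3 - <<'E'
from h import *
from scipy.spatial.transform import Rotation as Ro
s=ctrl.read_state(); print(np.round(Ro.from_euler('xyz',s['tool_rot']).as_matrix(),3))
crops=[]
for n,(u,v),(us,vs) in [('scene',(245,215),(333,270)),('side',(268,222),(259,160))]:
    f=ctrl.grab_frame(n); im=f['image']; P,uv=cloud(f); c=im[uv[:,1],uv[:,0]].astype(int)
    for cc in [(u,v),(us,vs)]:
        crops.append(cv2.resize(im[cc[1]-36:cc[1]+36,cc[0]-48:cc[0]+48],(384,288),interpolation=cv2.INTER_CUBIC))
    near=(abs(P[:,0]-.5)<.09)&(abs(P[:,1]+.05)<.08)
    o=near&(c[:,0]>150)&(c[:,2]<70)&(c[:,1]<130)&(P[:,2]>.02)&(P[:,2]<.085)
    t=o&(P[:,2]>.073); print(n,'grip',o.sum(),np.round(P[o].mean(0),4),'top',t.sum(),np.round(P[t].mean(0),4),np.round(P[t].min(0),3),np.round(P[t].max(0),3))
    hub=near&~o&(P[:,2]>.030)&(P[:,2]<.038)&(abs(c[:,0]-c[:,2])<50)
    q=P[hub][:,:2].astype(np.float32); print('hub',len(q),cv2.minAreaRect(q),q.min(0),q.max(0))
    sh=(abs(P[:,0]-.51)<.04)&(abs(P[:,1]-.245)<.04)
    for lo,hi in [(.090,.1),(.066,.098),(.055,.0615)]:
        q=P[sh&(P[:,2]>lo)&(P[:,2]<hi)]; print('shaft',lo,len(q),np.round(q.mean(0),4),cv2.minAreaRect(q[:,:2].astype(np.float32)))
cv2.imwrite('pics/crops.png',np.vstack([np.hstack(crops[:2]),np.hstack(crops[2:])])[:,:,::-1])
E
```

```text
[[-0.    -0.97   0.243]
 [-0.     0.243  0.97 ]
 [-1.    -0.    -0.   ]]
scene grip 139 [ 0.5571 -0.0341  0.0495] top 12 [ 0.5586 -0.0355  0.0744] [ 0.548 -0.047  0.073] [ 0.564 -0.03   0.076]
hub 200 ((0.47839808464050293, -0.05258110538125038), (0.06346394866704941, 0.06105082482099533), 10.109173774719238) [ 0.4452369  -0.08776894] [ 0.51094997 -0.01973261]
shaft 0.09 38 [0.5056 0.2402 0.0931] ((0.5046801567077637, 0.2404162585735321), (0.015898866578936577, 0.012197773903608322), 0.47633516788482666)
shaft 0.066 281 [0.5107 0.2437 0.0808] ((0.5043240785598755, 0.239577054977417), (0.034746311604976654, 0.03463520482182503), 4.128168106079102)
shaft 0.055 502 [0.5219 0.2548 0.0575] ((0.5100573301315308, 0.24508553743362427), (0.079731784760952, 0.07988040149211884), 89.97187805175781)
side grip 43 [ 0.5547 -0.0427  0.0758] top 41 [ 0.5545 -0.0428  0.076 ] [ 0.544 -0.053  0.073] [ 0.565 -0.028  0.078]
hub 217 ((0.4807090163230896, -0.05542244389653206), (0.060345135629177094, 0.06664615869522095), 7.469233989715576) [ 0.44717494 -0.08825001] [ 0.51335645 -0.02055594]
shaft 0.09 15 [0.5072 0.2375 0.093 ] ((0.5068196654319763, 0.23848627507686615), (0.01910131797194481, 0.012269876897335052), 84.98169708251953)
shaft 0.066 121 [0.5053 0.2308 0.08  ] ((0.5068581104278564, 0.2361629754304886), (0.03499404713511467, 0.03345455974340439), 2.630005359649658)
shaft 0.055 125 [0.5111 0.2372 0.058 ] ((0.5101839303970337, 0.244838684797287), (0.07949086278676987, 0.07963570952415466), 0.0018993538105860353)
```

View pics/crops.png

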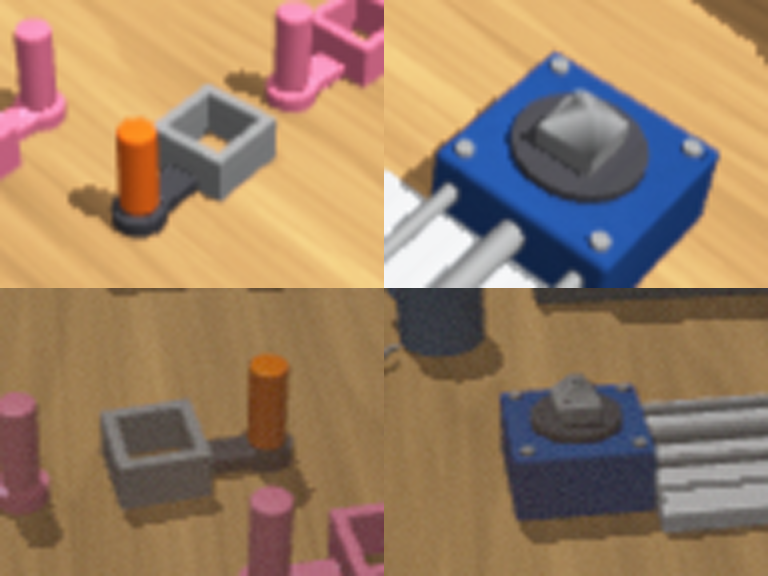

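The enlarged crop confirms it: the orange grip with the steel hub and square through hole (scene 243,218). The hub is at about (0.479,-0.054) with yaw about 9°, and the shaft at about (0.506,0.239) with heading about 3°. I'll approach by way of a waypoint.

Request:
step_arm:
  series:
    - [0,-36.3,-27.4,-23,1]
    - [0,-36.3,-27.4,-23,1]
    - [0,-36.3,-27.4,-23,1]
    - [0,-36.3,-27.4,-23,1]
    - [0,-36.3,-27.4,-23,1]
    - [0,-36.3,-27.4,-23,1]
    - [0,-36.3,-27.4,-23,1]
    - [0,-36.3,-27.4,-23,1]
    - [0,-36.3,-27.4,-23,1]
    - [0,-36.3,-27.4,-23,1]
    - [0,-36.3,-27.4,-23,1]
    - [0,-36.3,-27.4,-23,1]
  force: 40

```text
time_s: 1.6
tool_pos: [0.4551, 0.2927, 0.2506]
tool_rot: [-2.569, 1.566, -0.853]
contact_force: [-0.4, -0.1, 0.2]
grip_width: 0.0856
```

Request:
step_arm:
  series:
    - [8,3,-34.7,0,1]
    - [8,3,-34.7,0,1]
    - [8,3,-34.7,0,1]
    - [8,3,-34.7,0,1]
    - [8,3,-34.7,0,1]
    - [8,3,-34.7,0,1]
    - [8,3,-34.7,0,1]
    - [8,3,-34.7,0,1]
    - [8,3,-34.7,0,1]
    - [8,3,-34.7,0,1]
    - [8,3,-34.7,0,1]
    - [8,3,-34.7,0,1]

```text
time_s: 2.6
tool_pos: [0.474, -0.046, 0.1705]
tool_rot: [-0.667, 1.57, 1.06]
contact_force: [0.6, 0.7, 0.2]
grip_width: 0.0853
```

```bash
python3 - <<'E'
from h import *
from scipy.spatial.transform import Rotation as Ro
s=ctrl.read_state(); print(s['tool_pos'],np.round(Ro.from_euler('xyz',s['tool_rot']).as_matrix(),3),np.round(s['joints'],2))
f=ctrl.grab_frame('wrist'); save(f,'w1.png'); print(f['mtx'],f['R'],f['t'])
E
```

```text
[ 0.47401286 -0.04600766  0.17045159] [[ 0.    -0.988 -0.155]
 [ 0.001 -0.155  0.988]
 [-1.    -0.     0.   ]] [-0.03  0.39  0.04  2.05 -0.02  0.7   1.75]
[[297.31863964   0.         254.88513509]
 [  0.         297.31863964 191.07421724]
 [  0.           0.           1.        ]] [[-1.55507444e-01  9.87834323e-01  8.86068210e-04]
 [ 9.52771885e-01  1.49750843e-01  2.64197693e-01]
 [ 2.60850859e-01  4.19289287e-02 -9.64468141e-01]] [ 0.11980955 -0.45861189  0.17933023]
```

View pics/w1.png

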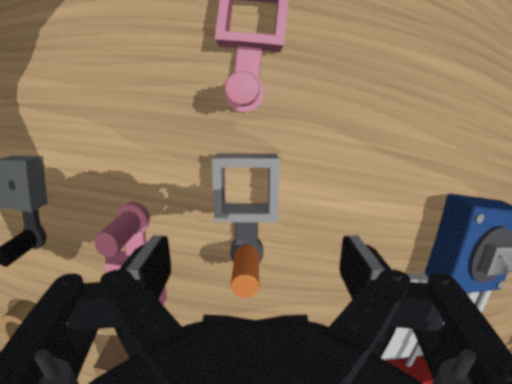

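The wrist view shows the steel hub with corners (213,156)–(278,220), square to the jaws. The orange grip is at (245,283), with a pink grip at (125,230) near the left finger. I'll intersect rays with the known heights.

```bash
cat >> h.py <<'E'
def wray(f,u,v,z):
    K=f['mtx']; a=np.array([(u-K[0,2])/K[0,0],(v-K[1,2])/K[1,1]]); th=np.hypot(*a)
    d=np.r_[a/th*np.sin(th),np.cos(th)]@f['R']; c=-f['R'].T@f['t']
    return c+d*(z-c[2])/d[2]
E
python3 - <<'E'
from h import *
f=ctrl.grab_frame('wrist'); im=f['image'].astype(int)
C=np.array([wray(f,u,v,.034) for u,v in [(213,156),(278,155),(278,221),(213,220)]])
print('hub',np.round(C,3),C.mean(0).round(4)); d=C[1]-C[0]; print('yaw',np.degrees(np.arctan2(d[1],d[0]))-90, np.linalg.norm(d))
print('grip top',wray(f,245,287,.076),'pink top',wray(f,108,242,.076),wray(f,137,213,.0))
s=ctrl.read_state()['tool_pos']
for t in ['crank','shaft']:
  for r in ctrl.regions_of(f,t)[:4]: print(t,round(r['score'],2),np.round(r['at']))
E
```

```text
hub [[ 0.453 -0.087  0.034]
 [ 0.443 -0.03   0.034]
 [ 0.505 -0.019  0.034]
 [ 0.513 -0.08   0.034]] [ 0.4786 -0.0542  0.034 ]
yaw 9.756215279873004 0.05763910694690315
grip top [ 0.55448852 -0.04215269  0.076     ] pink top [ 0.53427952 -0.16810224  0.076     ] [ 0.53378054 -0.16897847  0.        ]
crank 0.77 [124. 232.]
crank 0.71 [243. 212.]
crank 0.69 [247.  50.]
shaft 0.9 [497. 261.]
```

Request:
step_arm:
  series:
    - [4,0,0,0,1]
    - [6,0,0,0,1]
    - [6,0,0,0,1]
    - [6,0,0,0,1]

```text
time_s: 3.13
tool_pos: [0.4734, -0.0462, 0.1101]
tool_rot: [1.372, 1.569, 3.099]
contact_force: [-0.0, -0.1, 0.3]
grip_width: 0.0854
```

Request:
step_arm:
  series:
    - [2,-0.4,-0.9,0,1]
    - [4,-0.4,-0.9,0,1]
    - [6,-0.4,-0.9,0,1]
    - [7,-0.4,-0.9,0,1]
    - [7.8,-0.4,-0.9,0,1]
    - [8.2,-0.4,-0.9,0,1]
    - [8.5,-0.4,-0.9,0,1]
    - [8.5,-0.4,-0.9,0,1]

```text
time_s: 3.8
tool_pos: [0.4796, -0.055, 0.0257]
tool_rot: [-1.779, 1.57, -0.053]
contact_force: [-0.3, 1.5, 0.5]
grip_width: 0.0852
```

Request:
step_arm:
  series:
    - [0,0,0,0,-1]
    - [0,0,0,0,-1]
    - [0,0,0,0,-1]
    - [0,0,0,0,-1]
    - [0,0,0,0,-1]
    - [0,0,0,0,-1]
    - [0,0,0,0,-1]
    - [0,0,0,0,-1]
  force: 50

```text
time_s: 4.47
tool_pos: [0.4795, -0.0551, 0.0262]
tool_rot: [-1.73, 1.57, -0.003]
contact_force: [-0.8, 1.2, 7.3]
grip_width: 0.0592
```

Request:
step_arm:
  series:
    - [-2,0,0,0,-1]
    - [-5,0,0,0,-1]
    - [-9,0,0,0,-1]
    - [-13,0,0,0,-1]
    - [-14,-1.5,3.5,0,-1]
    - [-14,-3,7,0,-1]
    - [-14,-4.5,10.5,0,-1]
    - [-14,-6,14,0,-1]
    - [-14,-7.2,17,0,-1]
    - [-14,-7.2,18,0,-1]
    - [-14,-7.2,18,0,-1]
    - [-14,-7.2,18,0,-1]

```text
time_s: 5.47
tool_pos: [0.5218, 0.1339, 0.1652]
tool_rot: [2.07, 1.57, -2.486]
contact_force: [0.2, -2.0, -1.5]
grip_width: 0.0591
```

```bash
python3 - <<'E'
from h import *
s=ctrl.read_state(); print(s['tool_pos'],s['grip_width'],s['contact_force'])
f=ctrl.grab_frame('wrist'); save(f,'w2.png'); np.save('w2.npy',f,allow_pickle=True)
P=f['image']
for r in ctrl.regions_of(f,'shaft_top')[:2]:
    m=r['region']; print(round(r['score'],2),r['at'],m.sum())
    d=f['depth']; v,u=np.nonzero(m); 
    print(np.median(d[m]))
cv2.imwrite('pics/w2.png',cv2.resize(f['image'],(768,576),interpolation=cv2.INTER_CUBIC)[:,:,::-1])
E
```

```text
[0.52180247 0.13394599 0.16523418] 0.05911514817651072 [ 0.24677443 -2.02844313 -1.51740498]
```

View pics/w2.png

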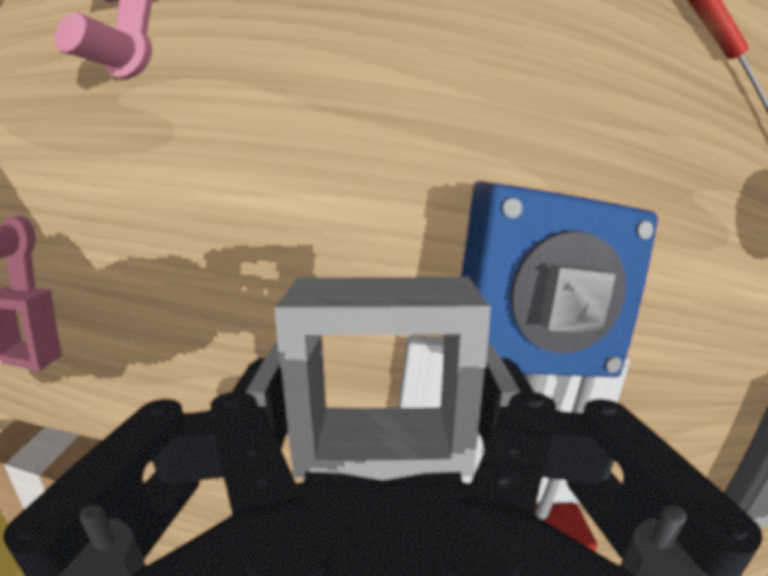

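The wrist view shows the hub held level at (383,370). The shaft's shoulder corners are at (560,268), (617,268), (610,330) and (550,328), with the tip near (588,295) (enlarged pixels).

```bash
python3 - <<'E'
from h import *
f=np.load('w2.npy',allow_pickle=True).item()
C=np.array([wray(f,u/1.5,v/1.5,.076) for u,v in [(560,268),(617,268),(610,330),(550,328)]])
print(C.round(4),C.mean(0)); 
for a,b in [(0,1),(3,2)]: d=C[b]-C[a]; print(np.degrees(np.arctan2(d[1],d[0]))-90,np.linalg.norm(d))
for a,b in [(0,3),(1,2)]: d=C[b]-C[a]; print(np.degrees(np.arctan2(d[1],d[0])),np.linalg.norm(d))
print('tip',wray(f,588/1.5,296/1.5,.094))
# held hub top corners at z = tcp+.008
z=.1652-.026+.034
H=np.array([wray(f,u/1.5,v/1.5,z) for u,v in [(277,309),(490,306),(478,474),(296,476)]]); print(H.round(4),H.mean(0))
E
```

```text
[[0.4898 0.221  0.076 ]
 [0.484  0.2554 0.076 ]
 [0.519  0.262  0.076 ]
 [0.5227 0.2242 0.076 ]] [0.50387191 0.24064225 0.076     ]
9.73539622179787 0.03482787221119665
5.592576545721641 0.03804824928937337
5.424771170077844 0.03299865719203493
10.764822301215956 0.035659780673642186
tip [0.4981255  0.23165038 0.094     ]
[[0.4989 0.0998 0.1732]
 [0.4887 0.1582 0.1732]
 [0.5466 0.1692 0.1732]
 [0.5567 0.1097 0.1732]] [0.52270803 0.13422471 0.1732    ]
```

Request:
step_arm:
  series:
    - [0,0,4,0,-1]
    - [0,0,8,0,-1]
    - [0,0.1,10.7,0,-1]
    - [0,0.1,10.7,0,-1]
    - [0,0.1,10.7,0,-1]
    - [1.5,0.1,10.7,0,-1]
    - [3,0.1,10.7,0,-1]
    - [3,0.1,10.7,0,-1]
    - [3,0.1,10.7,0,-1]

```text
time_s: 6.32
tool_pos: [0.5049, 0.2371, 0.135]
tool_rot: [2.326, 1.569, -2.234]
contact_force: [0.4, 0.1, -1.5]
grip_width: 0.0593
```

```bash
python3 - <<'E'
from h import *
s=ctrl.read_state(); print(s['tool_pos'],s['grip_width'],s['contact_force'])
a=ctrl.grab_frame('scene')['image'][200:320,260:420]; b=ctrl.grab_frame('wrist')['image'][150:360,140:420]
cv2.imwrite('pics/p3.png',np.hstack([cv2.resize(a,(400,300),interpolation=cv2.INTER_CUBIC),cv2.resize(b,(400,300),interpolation=cv2.INTER_CUBIC)])[:,:,::-1])
E
```

```text
[0.50493595 0.23708322 0.135035  ] 0.05928618953090878 [ 0.43622392  0.06583635 -1.52725921]
```

View pics/p3.png

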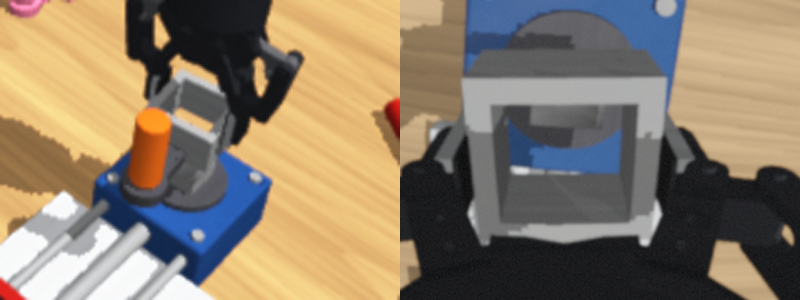

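Request:
step_arm:
  series:
    - [1,0,0.1,0,-1]
    - [2,0,0.1,0,-1]
    - [3,0,0.1,0,-1]
    - [3.6,0,0.1,0,-1]
    - [3.6,0,0.1,0,-1]

```text
time_s: 6.83
tool_pos: [0.5037, 0.24, 0.0974]
tool_rot: [1.938, 1.568, -2.619]
contact_force: [-0.5, -1.1, -1.6]
grip_width: 0.0593
```

No contact force, so the hub is on the straight part without jamming. I'll lower the rest and release.

Request:
step_arm:
  series:
    - [0.4,0,0,0,-1]
    - [0.7,0,0,0,-1]
    - [0.9,0,0,0,-1]
    - [0.9,0,0,0,-1]

```text
time_s: 7.17
tool_pos: [0.5046, 0.2404, 0.09]
tool_rot: [1.995, 1.57, -2.562]
contact_force: [-0.3, -0.1, -1.8]
grip_width: 0.059
```

Request:
step_arm:
  series:
    - [0,0,0,0,1]
    - [0,0,0,0,1]
    - [0,0,0,0,1]
    - [0,0,0,0,1]
    - [0,0,0,0,1]
    - [0,0,0,0,1]
    - [-3,0,0,0,1]
    - [-6,0,0,0,1]
    - [-9,0,0,0,1]
    - [-11,0,0,0,1]
    - [-11,0,0,0,1]

```text
time_s: 8.08
tool_pos: [0.5066, 0.2413, 0.2047]
tool_rot: [-1.215, 1.564, 0.511]
contact_force: [0.7, -0.2, 0.3]
grip_width: 0.0851
```

```bash
cat > look.py <<'E'
from h import *
s=ctrl.read_state(); print(s['tool_pos'],s['grip_width'],s['contact_force'],s['joints'].round(2))
f=ctrl.grab_frame('scene'); P,uv=cloud(f); c=f['image'][uv[:,1],uv[:,0]].astype(int)
near=np.linalg.norm(P[:,:2]-[.505,.239],axis=1)<.11
o=near&(c[:,0]>150)&(c[:,2]<70)&(c[:,1]<130)&(P[:,2]>.06)&(P[:,2]<.16)
print('orange',o.sum(),P[o].mean(0),P[o].max(0),'top',P[o&(P[:,2]>.133)].mean(0))
g=near&~o&(abs(c[:,0]-c[:,2])<50)&(P[:,2]>.09)&(P[:,2]<.108)
print('hub',g.sum(),np.percentile(P[g][:,2],[5,50,95]),cv2.minAreaRect(P[g][:,:2].astype(np.float32)))
w=ctrl.grab_frame('wrist'); np.save('w.npy',w,allow_pickle=True)
im=w['image'].astype(int); m=((im[...,0]>150)&(im[...,2]<70)&(im[...,1]<130)).astype(np.uint8)
n,l,st,ce=cv2.connectedComponentsWithStats(m)
for i in range(1,n):
    if st[i,4]>60: print('orange wrist',ce[i],st[i],'mid-ray at z=.107',wray(w,*ce[i],.107))
E
python3 look.py; python3 - <<'E'
import sys; sys.path.insert(0,'.')
import numpy as np,cv2,os
os.chdir('.'); w=np.load('w.npy',allow_pickle=True).item(); cv2.imwrite('pics/w4.png',w['image'][:,:,::-1])
E
```

```text
[0.50655329 0.24128353 0.20468035] 0.0851101370884874 [ 0.69099122 -0.17679079  0.33664705] [-0.56  0.45  0.04  1.81 -0.02  0.87  1.22]
orange 191 [0.58355768 0.26088729 0.11061842] [0.59061121 0.26590819 0.13811961] top [0.58513321 0.25405976 0.13577318]
hub 417 [0.09099271 0.09535075 0.09728736] ((0.529782235622406, 0.24461746215820312), (0.11248254776000977, 0.06055985391139984), 8.929117202758789)
orange wrist [398.59534884   8.79069767] [387   0  23  21 215] mid-ray at z=.107 [0.33328924 0.3293196  0.107     ]
orange wrist [253.74285714 292.22857143] [240 288  31  14  70] mid-ray at z=.107 [0.59174653 0.25280347 0.107     ]
```

View pics/w4.png

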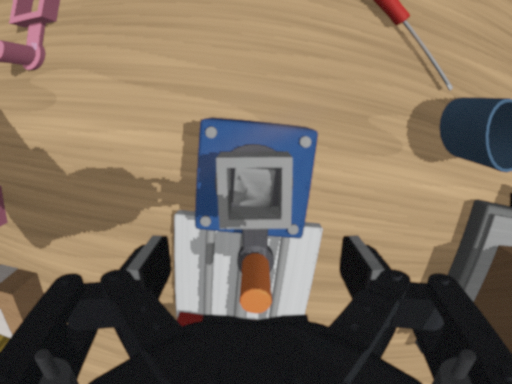

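The crank is seated: hub top at z≈0.096, grip top at 0.137, heading about 9°. Next I'll go over the grip, at about (0.579,0.2515).

Request:
step_arm:
  series:
    - [0,-3.6,0,0,1]
    - [0,-7.3,-0.1,0,1]
    - [0,-7.3,-0.1,0,1]
    - [2,-7.3,-0.1,0,1]
    - [4,-7.3,-0.1,0,1]
    - [6,-7.3,-0.1,0,1]
    - [8,-7.3,-0.1,0,1]
    - [9,-7.3,-0.1,0,1]
    - [9,-7.3,-0.1,0,1]

```text
time_s: 8.93
tool_pos: [0.575, 0.2499, 0.1069]
tool_rot: [1.878, 1.565, -2.679]
contact_force: [-0.5, -1.0, 0.0]
grip_width: 0.0856
```

Request:
step_arm:
  series:
    - [0,0,0,0,-1]
    - [0,0,0,0,-1]
    - [0,0,0,0,-1]
    - [0,0,0,0,-1]
    - [0,0,0,0,-1]
    - [0,0,0,0,-1]
    - [0,0,0,0,-1]
    - [0,0,0,0,-1]
    - [0,0,0,0,-1]
    - [0,0,0,0,-1]
  force: 40

```text
time_s: 9.77
tool_pos: [0.5775, 0.251, 0.1109]
tool_rot: [-1.29, 1.569, 0.436]
contact_force: [1.6, 0.6, 6.5]
grip_width: 0.0251
```

```bash
python3 - <<'E'
from h import *
from scipy.spatial.transform import Rotation as Ro
s=ctrl.read_state(); R=Ro.from_euler('xyz',s['tool_rot']).as_matrix(); p=s['tool_pos']; print(p,s['grip_width'],s['contact_force'],s['joints'].round(2)); print(R.round(3))
c=np.array([.5048,.2400]); d=p[:2]-c; a0=np.arctan2(d[1],d[0]); print('r',np.hypot(*d),np.degrees(a0))
def rows(a,b,n=12,r=.075):
    A=np.radians(np.linspace(a,b,n+1)); q=r*np.c_[np.cos(A),np.sin(A),0*A]; return ((q[1:]-q[0])@R*100).round(1)
h=9
for k in range(5): print((h+150*k),rows(h+150*k,h+150*(k+1),10).tolist())
E
```

```text
[0.57754915 0.25099068 0.11089137] 0.025068266427619505 [1.615171   0.62384715 6.53145997] [-0.51  0.65  0.04  1.72 -0.03  0.77  1.27]
[[ 0.001 -0.988 -0.155]
 [ 0.001 -0.155  0.988]
 [-1.    -0.001  0.   ]]
r 0.0735746822438027 8.591074687162491
9 [[0.0, 0.3, 1.9], [0.0, 1.0, 3.7], [-0.0, 2.2, 5.3], [-0.0, 3.8, 6.5], [-0.0, 5.6, 7.2], [-0.0, 7.5, 7.5], [-0.0, 9.5, 7.2], [-0.0, 11.3, 6.5], [-0.0, 12.8, 5.3], [-0.0, 14.0, 3.7]]
159 [[-0.0, 0.7, -1.8], [-0.0, 1.0, -3.8], [-0.0, 0.7, -5.7], [-0.0, -0.0, -7.5], [-0.0, -1.2, -9.1], [-0.0, -2.8, -10.2], [0.0, -4.6, -11.0], [0.0, -6.5, -11.2], [0.0, -8.5, -11.0], [0.0, -10.3, -10.2]]
309 [[0.0, -1.6, 1.2], [0.0, -2.7, 2.7], [0.0, -3.5, 4.6], [0.0, -3.7, 6.5], [0.0, -3.5, 8.4], [0.0, -2.7, 10.2], [0.0, -1.5, 11.8], [0.0, 0.0, 13.0], [0.0, 1.8, 13.7], [0.0, 3.8, 14.0]]
459 [[-0.0, 1.9, -0.3], [-0.0, 3.7, -1.0], [-0.0, 5.3, -2.2], [-0.0, 6.5, -3.8], [-0.0, 7.2, -5.6], [-0.0, 7.5, -7.5], [-0.0, 7.2, -9.5], [-0.0, 6.5, -11.3], [-0.0, 5.3, -12.8], [-0.0, 3.7, -14.0]]
609 [[0.0, -1.8, -0.7], [0.0, -3.8, -1.0], [0.0, -5.7, -0.7], [0.0, -7.5, 0.0], [0.0, -9.1, 1.2], [0.0, -10.2, 2.8], [0.0, -11.0, 4.6], [0.0, -11.2, 6.5], [0.0, -11.0, 8.5], [0.0, -10.2, 10.3]]
```

Request:
step_arm:
  series:
    - [0,0.3,1.9,0,-1]
    - [0,1.0,3.75,0,-1]
    - [0,2.2,5.3,0,-1]
    - [0,3.75,6.5,0,-1]
    - [0,5.6,7.2,0,-1]
    - [0,7.5,7.5,0,-1]
    - [0,9.4,7.2,0,-1]
    - [0,11.25,6.5,0,-1]
    - [0,12.8,5.3,0,-1]
    - [0,14.0,3.75,0,-1]
    - [0,14.7,1.9,0,-1]
    - [0,15,0,0,-1]

```text
time_s: 10.77
tool_pos: [0.4279, 0.2294, 0.111]
tool_rot: [-0.536, 1.567, 1.193]
contact_force: [2.7, 7.3, 4.2]
grip_width: 0.025
```

Request:
step_arm:
  series:
    - [0,-0.3,-1.9,0,-1]
    - [0,-1.0,-3.75,0,-1]
    - [0,-2.2,-5.3,0,-1]
    - [0,-3.75,-6.5,0,-1]
    - [0,-5.6,-7.2,0,-1]
    - [0,-7.5,-7.5,0,-1]
    - [0,-9.4,-7.2,0,-1]
    - [0,-11.25,-6.5,0,-1]
    - [0,-12.8,-5.3,0,-1]
    - [0,-14.0,-3.75,0,-1]
    - [0,-14.7,-1.9,0,-1]
    - [0,-15,0,0,-1]

```text
time_s: 11.77
tool_pos: [0.5781, 0.2475, 0.1106]
tool_rot: [2.989, 1.567, -1.572]
contact_force: [-2.9, -10.1, 8.4]
grip_width: 0.0251
```

```bash
python3 look.py 2>&1 | head -4; python3 - <<'E'
from h import *
a=ctrl.grab_frame('scene')['image'][180:384,180:420]; b=ctrl.grab_frame('side')['image'][80:220,200:400]
cv2.imwrite('pics/p5.png',np.hstack([cv2.resize(a,(400,340)),cv2.resize(b,(400,340))])[:,:,::-1])
E
```

```text
[0.57813402 0.24754041 0.11062593] 0.025065408399883807 [ -2.90082241 -10.06011509   8.3829567 ] [-0.5   0.65  0.04  1.72 -0.03  0.77  1.27]
orange 205 [0.58631691 0.25212511 0.11897052] [0.59328603 0.25963658 0.13939476] top [0.58339285 0.24810612 0.13690635]
hub 106 [0.09076163 0.09752012 0.10709111] ((0.5330454707145691, 0.24294614791870117), (0.11217471212148666, 0.05841697379946709), 10.049365997314453)
orange wrist [254.99685252 293.25854317] [ 226  270   60   48 2224] mid-ray at z=.107 [0.59982283 0.25620943 0.107     ]
```

View pics/p5.png

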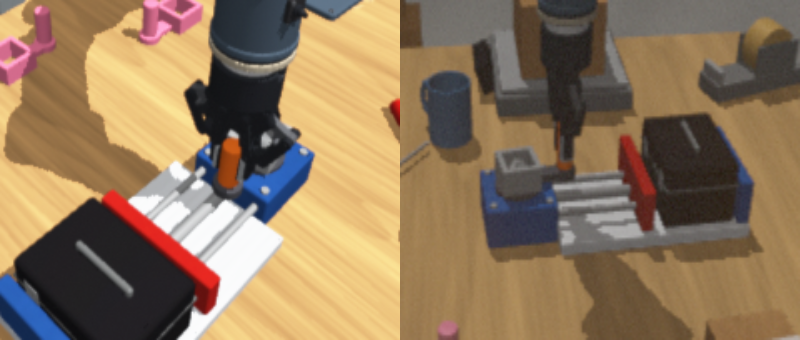

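After one turn the crank is still seated (side crop, hub at 518,172) and the red jaw has moved off the case. I'll wind the second turn plus about 30°.

Request:
step_arm:
  series:
    - [0,0.3,1.9,0,-1]
    - [0,1.0,3.75,0,-1]
    - [0,2.2,5.3,0,-1]
    - [0,3.75,6.5,0,-1]
    - [0,5.6,7.2,0,-1]
    - [0,7.5,7.5,0,-1]
    - [0,9.4,7.2,0,-1]
    - [0,11.25,6.5,0,-1]
    - [0,12.8,5.3,0,-1]
    - [0,14.0,3.75,0,-1]
    - [0,14.7,1.9,0,-1]
    - [0,15,0,0,-1]

```text
time_s: 12.97
tool_pos: [0.4279, 0.2293, 0.111]
tool_rot: [-0.547, 1.567, 1.183]
contact_force: [2.9, 5.9, 4.1]
grip_width: 0.0251
```

Request:
step_arm:
  series:
    - [0,-0.3,-1.9,0,-1]
    - [0,-1.0,-3.75,0,-1]
    - [0,-2.2,-5.3,0,-1]
    - [0,-3.75,-6.5,0,-1]
    - [0,-5.6,-7.2,0,-1]
    - [0,-7.5,-7.5,0,-1]
    - [0,-9.4,-7.2,0,-1]
    - [0,-11.25,-6.5,0,-1]
    - [0,-12.8,-5.3,0,-1]
    - [0,-14.0,-3.75,0,-1]
    - [0,-14.7,-1.9,0,-1]
    - [0,-15,0,0,-1]

```text
time_s: 13.97
tool_pos: [0.5781, 0.2477, 0.1106]
tool_rot: [2.983, 1.567, -1.577]
contact_force: [-2.8, -9.2, 7.6]
grip_width: 0.0251
```

Request:
step_arm:
  series:
    - [0,0.1,1,0,-1]
    - [0,0.3,1.9,0,-1]
    - [0,0.6,2.9,0,-1]
    - [0,1.0,3.75,0,-1]
    - [0,1.0,3.75,0,-1]
    - [0,1.0,3.75,0,-1]
    - [0,1.0,3.75,0,-1]

```text
time_s: 14.55
tool_pos: [0.5613, 0.2869, 0.1108]
tool_rot: [-0.838, 1.57, 0.889]
contact_force: [-0.2, 1.0, 5.7]
grip_width: 0.025
```

Request:
step_arm:
  series:
    - [0,0,0,0,0.3]
    - [0,0,0,0,0.3]
    - [0,0,0,0,0.3]
    - [0,0,0,0,0.3]
    - [0,0,0,0,0.3]
    - [-3,0,0,0,0.3]
    - [-6,0,0,0,0.3]
    - [-9,0,0,0,0.3]
    - [-12,0,0,0,0.3]
    - [-15,0,0,0,0.3]
    - [-15,0,0,0,0.3]

```text
time_s: 15.47
tool_pos: [0.5635, 0.2872, 0.2666]
tool_rot: [-1.201, 1.562, 0.525]
contact_force: [1.2, 0.4, -0.6]
grip_width: 0.0554
```

```bash
python3 look.py 2>&1 | head -4; python3 - <<'E'
from h import *
fs=ctrl.grab_frame('scene'); a=fs['image'][180:384,180:420]; w=ctrl.grab_frame('wrist'); b=w['image']
cv2.imwrite('pics/p6.png',np.hstack([cv2.resize(a,(390,340)),cv2.resize(b,(410,340))])[:,:,::-1])
for n in ['crank']:
  for r in ctrl.regions_of(fs,n)[:3]: 
    P,_=cloud(fs,r['region']); print(r['at'],np.median(P,0),P.max(0))
E
```

```text
[0.5634681  0.28719997 0.26657688] 0.05535118419950479 [ 1.20415559  0.43079431 -0.61524108] [-0.58  0.49  0.05  1.54 -0.03  1.1   1.21]
orange 188 [0.56921334 0.29482687 0.10953365] [0.5761601  0.29969502 0.1376644 ] top [0.57055836 0.29023681 0.13513849]
hub 400 [0.09095857 0.09578967 0.09788134] ((0.5043997764587402, 0.23964527249336243), (0.06239992752671242, 0.06005632132291794), 38.705543518066406)
orange wrist [257.70930233 175.27906977] [242 168  25  15  86] mid-ray at z=.107 [0.55797862 0.28844233 0.107     ]
[334.9, 275.1] [0.54125209 0.26816972 0.09414622] [0.58040532 0.30417159 0.14077228]
[279.7, 187.9] [ 0.34437847 -0.06289474  0.02585379] [ 0.40885207 -0.04062966  0.07946784]
```

View pics/p6.png

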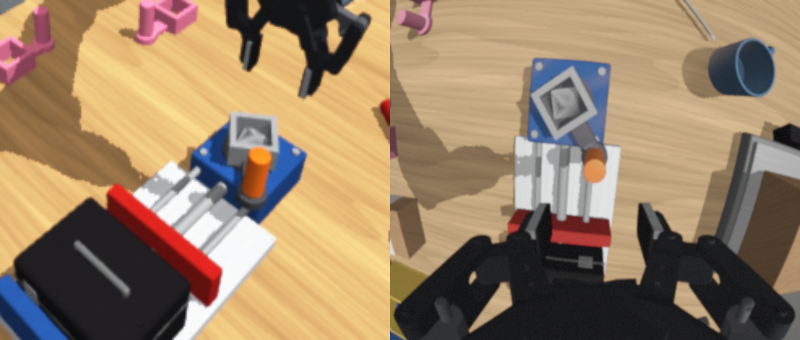

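The crank is released and level, and the gripper is clear of it. The hub centre is within a few mm of the shaft axis, with the hub top at z≈0.096, which is fully down. I'm handing in.

```bash
python3 -c "
from plant import ctrl
print(ctrl.finish_job())"
```

```text
the job is handed in; nothing more can be done
None
```

I set the orange-gripped crank on the square shaft and wound it about 750° counter-clockwise by its grip. I then let go, raised the gripper clear and handed the job in at about 15.7 s. `finish_job` gives no verdict, so whether it passed is not confirmed.

- **Crank seating:** In the last pictures the hub centre is at (0.504, 0.240), within about 2 mm of the measured shaft axis. The hub top is at z≈0.096 and the grip top at about 0.137, which means it is fully down and upright.
- **Winding:** The red jaw stands clear of the case. I had no direct reading of the shaft angle. From the crank's heading (9° to 39° plus two turns, less the free turn) I put it at about 12.5–13 rad, within the 11.2–15.7 range.
- **Forces:** The highest tool-force component reported at the end of a move was about 10 N, while winding.
- **Disagreement:** The estimates of the shaft position differed by 2–4 mm on most points. One wrist-camera reading of the tip was off by about 1 cm, so I did not use it. The hub slid down without resistance anyway.

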